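# Clamp the cane rod blank in the jig

## Robot

A 7-joint arm with a two-finger parallel gripper is mounted at the origin on the work surface. World frame = base frame: x ahead of the robot, y to its left, z up, the work surface at z = 0. Lengths are in m, angles in rad, forces in N, time in s.
With the tool pointing down it reaches from about 0.4 to 0.85 m from the base axis. Payload 10.4 kg.
Tool frame: the origin (TCP) lies midway between the tips of the shut fingers; the grasp point (between the pads) lies 19 mm behind it; z points along the fingers, y is the direction in which the jaws open and shut (so a half turn about z gives the same grasp; the last joint's range is limited). The gripper opens to 85 mm and grips with 20 to 120 N. Pads are 22 mm wide; open, the fingers measure 114 mm over their backs; the gripper's body (76 mm by 85 mm) begins 54 mm behind the grasp point. The pads swing forward as they close: fully open they stand 13 mm farther back than shut.
Start: joints at [-1.32, 0.332, -0.065, 1.46, 0.022, 1.35, -0.088], TCP at [0.169, 0.602, 0.204] pointing down, gripper open.
Joint ranges: [-2.6, 2.6], [-0.5, 2.12], [-1.47, 1.34], [0.16, 2.42], [-1.27, 4.41], [0.06, 2.06], [-2.6, 2.6]. Speed limits (rad/s): [2.22, 2.22, 2.79, 2.79, 3.14, 3.14, 3.14].

## Interface

Orientations are given as a unit quaternion [x, y, z, w].
In Python, from workcell import manip, viewer gives the robot as it stands.
- The arm moves only by the tool move_arm, never from a script. Its argument "deltas" is a list of rows, each a list of 7 numbers: the shift along the tool's x, y, z in m, then the turn, a rotation vector about the tool's x, y, z in degrees, then the opening, from -1 (shut) to 1 (fully open). In form: [[dx, dy, dz, wx, wy, wz, gripper], ...]. A call has 1 to 10 rows; each row shifts and turns the commanded pose from where the row before left it, along the tool's axes as they then stand; what a row does not reach is not made up. A row lasts 1/8 s, in which the tool goes at most 62.5 mm and 10.7 degrees, less where a joint would pass 70% of its speed; a pose out of reach is approached as far as the arm can. A call with a gripper value outside its range is refused whole. The fingers move at their own pace and stop on an object; "force" is the grip in N (left out, the last holds). Time passes only in rows, so rows that do not move let the fingers close. It gives the time, the measured TCP pose, the force and the opening at its end, in the units of the state.
- manip.get_obs(): the state, without advancing time (a new reading comes with each control period).
- viewer.camera(name): name is "side" or "top"; returns (picture, depth): 420x560x3 uint8, red, green, blue; 420x560 float32, m along the optical axis (not along the pixel's ray), 0 where there is no reading.
- viewer.calibration(name): a dict with "fx", "fy", "cx", "cy" (pixels), "R" (3x3) and "t" (3): a world point X has camera coordinates R X + t. Camera axes: x right, y down, z forward; pixel columns grow to the right and rows downward; lengths in m; the calibration is good to about 2 mm. A picture is of the moment at which its call begins. calibration takes no time and is no camera call.
- manip.hand_in(): hands the job in, once; it reports no verdict.
The state is a dict: "clock": time; "joint_pos": joint angles; "joint_velocities": joint speeds; "tau": joint torques, N m; "position": TCP position; "ee_rot": TCP orientation; "ft_force": force on the tool from outside, world axes, zero at the start; "torque": the same for the moment, N m; "grip_width": opening from 0.0 (shut) to 1.0 (fully open).
Only numpy, scipy, OpenCV 4.12 (cv2) and the standard library are available. Lean on these libraries where they do the work, as an engineer would, in place of code of your own. Each camera call takes 0.05 s, during which the arm holds its last target.

## Task

Clamp the cane rod blank in the bench jig: using the upright lever as a handle, screw the clamp screw down (clockwise) until its foot is snug on the cane but not crushing it. Then fold the lever over until it lies fully home, and leave the blank clamped. Do not disturb the loose things on the bench around the jig.

Things in the scene. Friction and masses are not known exactly. Their poses are not given: they have to be found in the camera images.
- jig: Rod-maker's clamp jig, fixed to the bench: brown plank 150 x 260 x 26 mm with a dark steel bridge (106 mm along x, 34 mm along y, top 105 mm above the bench) across the middle. Origin: centre of the plank's underside on the bench; x across the blank, y along it, z up.
- blank: Six-sided straw-coloured cane rod, 14 mm across flats, 420 mm long, lying fixed along the jig's y in its saddles, with a dark wooden pad 30 x 30 x 8 mm on top of it under the screw; origin at the jig's origin, the pad's top is 68 mm above the bench.
- clamp_screw: The whole upright clamp screw with head, lever and foot, on the jig's z axis. Origin at the jig's origin at the start; goes straight down as the screw is turned in, 4 mm per rad (quick thread). Its rubber-faced foot under the bridge is set at another height each time (not measured): it meets the pad after 1 to 3.3 rad of turning; from there its force grows by about 55 N per rad.
- screw_head: Head of the screw, a 32 mm steel disc with two cheeks that hold the lever. Clockwise from above is in. The thread is stiff: turning it freely takes 0.38 N m (about 0.3 N m is felt when holding still after a turn). With the foot pressing, the torque rises above that by about 0.0037 N m per N of foot force. Snug is about 45 N: 0.16 N m above free turning (0.11 to 0.22). It stays where left.
- pivot (a point): Centre of the lever's hinge pin, on the screw's axis, 145 mm above the bench at the start; it turns and goes down with the screw. Its z axis is up, its x axis is the direction towards which the lever folds, its y axis is the hinge pin's axis. The pin's two cheeks are 16 mm along x, 34 mm over all along y, and stand up to 6 mm above this point.
- lever (a joint): Angle of the lever, rad: 0 standing upright (start), 1.6 folded home and about level. Friction of about 0.22 N m holds it at any angle; folding it also works a cam that adds about 25 N of foot force, so it takes up to 0.3 N m.
- lever_tip (a point): Free end of the lever: a plain grey metal grip bar, 10 mm thick (pivot's x), 22 mm wide (pivot's y), from 20 to 72 mm above the pin while upright, its end face 72 mm from the pin; this point is the centre of that face. The grip is sprung: it twists about its length by 0.4 rad per N m against the head and springs back when let go. z axis runs along the lever to its end.
- thread_spool: Loose thread spool, pale thread with dark flanges, 52 mm diameter, 50 mm tall, standing beside the jig; origin at the centre of its underside.
- iron_weight: Loose dark iron weight with a short stem, 54 mm diameter, 50 mm tall; origin at the centre of its underside.
- small_weight: Loose small dark iron weight, 36 mm diameter, 40 mm tall; origin at the centre of its underside.
- varnish_jar: Loose amber glass jar, 44 mm diameter, 60 mm tall; origin at the centre of its underside.
- plane_block: Loose small hand plane, 30 x 100 x 40 mm, long along its y; origin at the centre of its underside.

How it is judged:
By the outcome, as a careful person would: the job done as asked, in the order asked, and still so for the second after the job is handed in, with the robot touching nothing.
It also fails if it takes over 72 s, if anything falls off the work surface, if the arm or the gripper's body presses on something with over 40 N, if the wrist force passes 120 N, or if a joint passes its speed limit or range.

## Working session

There is one attempt and no reset: what is moved stays moved. The work goes in short steps, Python scripts to look and compute and a tool call to move; the robot and the scene stay as the last step left them, time stands still between calls to the robot, and variables do not carry over. Pictures are saved under pics/ and viewed, and the job is handed in when it is done.

Besides the shell and the picture viewer there is one more tool, called after "Request:" as name(argument=value, ...) on one line, values as JSON. move_arm: Moves the arm, as the interface text tells. Its arguments: {"type":"object","properties":{"deltas":{"type":"array"},"force":{"type":"number"}},"required":["deltas"]}

```bash
mkdir -p pics; ls
python3 - <<'E'
from workcell import manip, viewer
import cv2, numpy as np
for n in ("side","top"):
    p,d=viewer.camera(n); cv2.imwrite(f"pics/{n}0.png",p[:,:,::-1]); np.savez(f"{n}0.npz",p=p,d=d)
    c=viewer.calibration(n); print(n,c)
print(manip.get_obs())
E
```

```text
pics
side {'fx': 457.7561593288532, 'fy': 457.7561593288532, 'cx': 281.2653512980537, 'cy': 205.6667765698915, 'R': array([[-0.92077594, -0.3897423 , -0.01651096],
       [-0.19012346,  0.48532521, -0.85341227],
       [ 0.34062404, -0.78266237, -0.52097493]]), 't': array([0.55402985, 0.19517682, 0.71117323])}
top {'fx': 477.52320085792763, 'fy': 477.52320085792763, 'cx': 281.508127166096, 'cy': 205.66912077619054, 'R': array([[-0.00198869, -0.99953687, -0.03036591],
       [-0.98590433,  0.00703995, -0.16716187],
       [ 0.16729823,  0.02960545, -0.98546173]]), 't': array([0.05708637, 0.57132721, 0.85107146])}
{'clock': 0.1, 'joint_pos': array([-1.31961478,  0.33280672, -0.0646869 ,  1.46087649,  0.02160299,
        1.34993936, -0.08850448]), 'joint_velocities': array([-0.00188104, -0.00010757,  0.00018737, -0.00349655,  0.00017966,
       -0.00013686,  0.00183947]), 'tau': array([ 1.56850456e-03, -6.26740766e+01,  4.94006008e-02, -3.92433035e+01,
        1.63831509e-02,  6.94322807e-03,  7.17397000e-06]), 'position': array([0.16889205, 0.60133758, 0.20288758]), 'ee_rot': array([ 1.36461919e-01,  9.90645093e-01, -6.64858616e-04, -5.62260919e-05]), 'ft_force': array([ 0.58034398, -0.16413959,  0.36681836]), 'torque': array([-0.07859005, -0.03521296, -0.05135529]), 'grip_width': 1.0000926330269784}
```

View pics/side0.png

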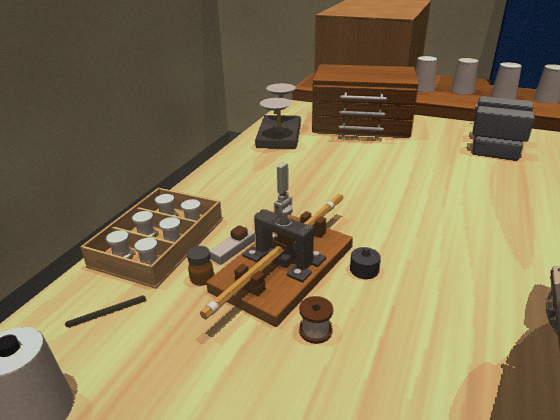

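View pics/top0.png

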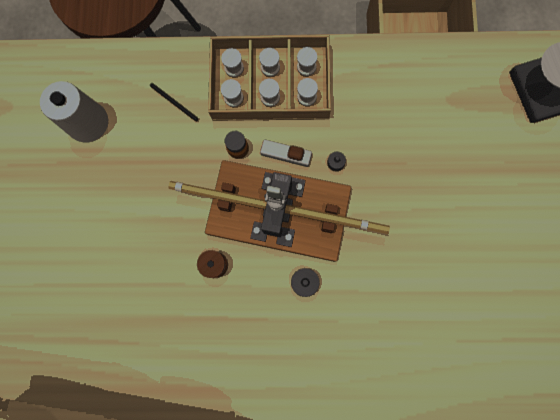

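```bash
cat > h.py <<'E'
import numpy as np, cv2
from workcell import viewer
def pts(n,d):
    c=viewer.calibration(n); v,u=np.mgrid[:420,:560]
    P=np.stack([(u-c['cx'])/c['fx']*d,(v-c['cy'])/c['fy']*d,d],-1)
    return (P-c['t'])@c['R']
def proj(n,X):
    c=viewer.calibration(n); q=np.asarray(X)@c['R'].T+c['t']
    return np.stack([q[...,0]/q[...,2]*c['fx']+c['cx'],q[...,1]/q[...,2]*c['fy']+c['cy']],-1)
E
python3 - <<'E'
from h import *
for n,(a,b,c,e) in (("side",(150,320,170,370)),("top",(150,270,190,380))):
    f=np.load(n+"0.npz"); p=f['p'][a:b,c:e,::-1]; s=4 if n=="top" else 3
    cv2.imwrite(f"pics/{n}0z.png",cv2.resize(p,None,fx=s,fy=s,interpolation=cv2.INTER_CUBIC))
    W=pts(n,f['d']); 
    m=(W[...,2]>0.112)&(W[...,2]<0.3)&(f['d']>0)
    m[:a]=0;m[b:]=0;m[:,:c]=0;m[:,e:]=0
    Q=W[m]; print(n,len(Q),Q.mean(0),Q.min(0),Q.max(0))
    for z in np.arange(.11,.24,.01):
        k=Q[(Q[:,2]>=z)&(Q[:,2]<z+.01)]
        if len(k): print(round(z,3),len(k),k.mean(0).round(4),k.min(0).round(4),k.max(0).round(4))
f=np.load("top0.npz");W=pts("top",f['d']);hsv=cv2.cvtColor(f['p'],cv2.COLOR_RGB2HSV)
m=(W[...,2]>.018)&(W[...,2]<.034)&(f['d']>0); m2=np.zeros_like(m);m2[155:265,200:355]=1
mm=(m&m2).astype(np.uint8); mm=cv2.morphologyEx(mm,cv2.MORPH_OPEN,np.ones((5,5)))
Q=W[mm>0]; r=cv2.minAreaRect((Q[:,:2]*1000).astype(np.float32)); print(r,len(Q),np.median(Q[:,2]))
# objects
m=(W[...,2]>.012)&(f['d']>0)&(W[...,2]<.1)
nl,l,st,ce=cv2.connectedComponentsWithStats(m.astype(np.uint8))
for i in range(1,nl):
    if st[i,4]>60:
        Q=W[l==i]; print(ce[i].round(),st[i,4],Q.min(0).round(3),Q.max(0).round(3))
E
```

```text
side 711 [0.56666719 0.06885027 0.16605135] [0.55357789 0.04866572 0.11217665] [0.58269821 0.0832053  0.21897412]
0.11 26 [0.5673 0.0678 0.1154] [0.5631 0.064  0.1122] [0.5735 0.0709 0.1191]
0.12 29 [0.5638 0.0734 0.1275] [0.554  0.0595 0.1202] [0.5795 0.0801 0.1299]
0.13 124 [0.5635 0.0704 0.1354] [0.5536 0.0499 0.1302] [0.5827 0.0807 0.1398]
0.14 94 [0.5668 0.0713 0.146 ] [0.5588 0.0506 0.1401] [0.5802 0.0832 0.15  ]
0.15 87 [0.5679 0.0679 0.154 ] [0.5596 0.0487 0.15  ] [0.5791 0.0801 0.16  ]
0.16 41 [0.5675 0.067  0.1646] [0.5633 0.0543 0.1604] [0.5749 0.0745 0.1698]
0.17 58 [0.5671 0.0673 0.1749] [0.5625 0.052  0.17  ] [0.5745 0.0751 0.1798]
0.18 61 [0.5676 0.0676 0.1849] [0.5623 0.0531 0.1801] [0.5761 0.0756 0.1899]
0.19 60 [0.5678 0.0687 0.1951] [0.5631 0.056  0.1901] [0.5762 0.0747 0.1997]
0.2 58 [0.5675 0.0682 0.2049] [0.5629 0.0556 0.2002] [0.5753 0.0752 0.2099]
0.21 73 [0.5682 0.0667 0.2149] [0.5631 0.0538 0.2101] [0.5756 0.0756 0.219 ]
top 372 [0.56483062 0.06193747 0.1708758 ] [0.55368358 0.04393042 0.12441699] [0.58085913 0.08103881 0.22066347]
0.12 3 [0.5549 0.061  0.12
[... 944 characters left out ...]
68.  71.] 4920 [ 0.757 -0.041  0.012] [0.92  0.199 0.062]
[536.  90.] 1955 [ 0.743 -0.494  0.012] [ 0.873 -0.409  0.036]
[232.  92.] 469 [0.783 0.134 0.012] [0.824 0.173 0.06 ]
[269.  92.] 463 [0.784 0.06  0.013] [0.823 0.099 0.061]
[307.  91.] 468 [ 0.784 -0.015  0.013] [0.824 0.024 0.06 ]
[ 87. 122.] 1157 [0.715 0.413 0.012] [0.792 0.485 0.1  ]
[236. 144.] 494 [0.676 0.122 0.012] [0.717 0.165 0.065]
[286. 152.] 793 [ 0.658 -0.003  0.012] [0.709 0.098 0.045]
[336. 160.] 275 [ 0.649 -0.07   0.012] [ 0.684 -0.035  0.044]
[279. 211.] 9869 [ 0.469 -0.143  0.012] [0.668 0.269 0.1  ]
[210. 263.] 618 [0.439 0.161 0.013] [0.489 0.212 0.056]
[305. 282.] 657 [ 0.404 -0.015  0.03 ] [0.456 0.038 0.055]
```

View pics/side0z.png

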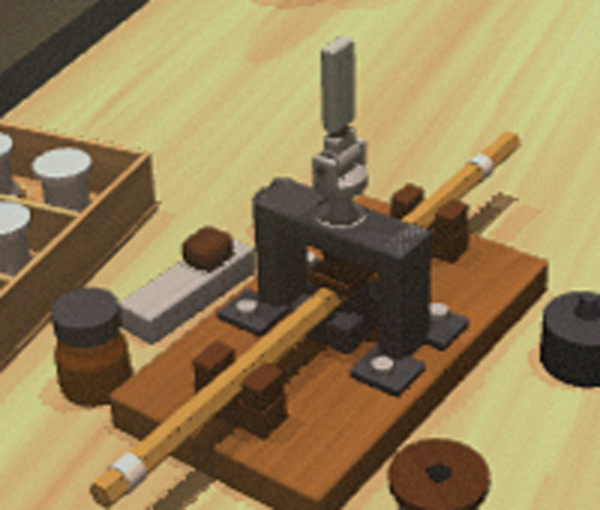

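View pics/top0z.png

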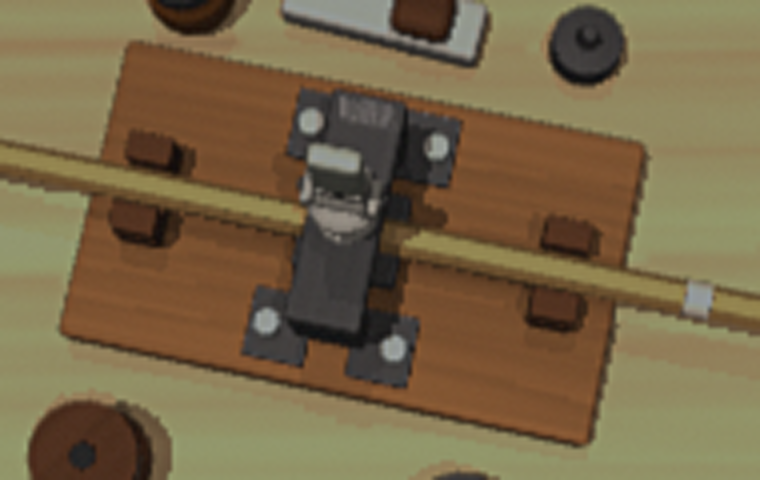

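Run:
```python
from h import *
for n,(a,b,c,e) in (("side",(150,320,170,370)),("top",(150,270,190,380))):
    f=np.load(n+"0.npz"); W=pts(n,f['d'])
    for lo,hi in ((.166,.212),(.213,.223)):
        m=(W[...,2]>lo)&(W[...,2]<hi)&(f['d']>0); m[:a]=0;m[b:]=0;m[:,:c]=0;m[:,e:]=0
        Q=W[m]; k=Q[:,:2]-np.median(Q[:,:2],0); w,V=np.linalg.eigh(np.cov(k.T))
        v=V[:,1]; print(n,lo,len(Q),np.median(Q,0).round(4),np.sqrt(w).round(4),"wide dir",v.round(3),np.degrees(np.arctan2(v[1],v[0])))
        r=cv2.minAreaRect((Q[:,:2]*1000).astype(np.float32)); print(r)
        ch=cv2.convexHull((Q[:,:2]*1e3).astype(np.float32))[:,0].round(1).tolist(); print(ch if hi>.22 else '')
# side view 8x crop of head
for n,(a,b,c,e),s in (("side",(155,235,255,315),8),("top",(180,215,255,295),14)):
    f=np.load(n+"0.npz"); cv2.imwrite(f"pics/{n}0h.png",cv2.resize(np.ascontiguousarray(f['p'][a:b,c:e,::-1]),None,fx=s*.9,fy=s*.9,interpolation=cv2.INTER_CUBIC))
# jig axes from blank in the top view
f=np.load("top0.npz");W=pts("top",f['d']);hsv=cv2.cvtColor(f['p'],cv2.COLOR_RGB2HSV)
m=(W[...,2]>.045)&(W[...,2]<.066)&(f['d']>0)&(abs(W[...,0]-.57)<.07)&(abs(W[...,1]-.06)<.25); m[120:175,:]&=False
Q=W[m][:,:2]; print(len(Q)); l=cv2.fitLine(Q.astype(np.float32),cv2.DIST_HUBER,0,.01,.01).ravel(); print(l,np.degrees(np.arctan2(l[1],l[0])))
```

```text
side 0.166 268 [0.5664 0.0707 0.19  ] [0.0022 0.0066] wide dir [0.448 0.894] 63.409250988203326
((566.4259643554688, 64.69021606445312), (23.59095001220703, 10.452163696289062), 56.30192565917969)

side 0.213 53 [0.5677 0.0656 0.2164] [0.0027 0.0063] wide dir [0.327 0.945] 70.89587389391131
((568.4490966796875, 64.60436248779297), (21.707653045654297, 10.270247459411621), 72.98981475830078)
[[575.5999755859375, 70.30000305175781], [574.5, 72.80000305175781], [569.7999877929688, 75.5], [568.0, 75.5999984741211], [565.7000122070312, 73.0], [563.7999877929688, 60.79999923706055], [563.4000244140625, 57.400001525878906], [564.0, 55.79999923706055], [566.5999755859375, 53.79999923706055], [571.0999755859375, 55.79999923706055]]
top 0.166 72 [0.5645 0.0614 0.1904] [0.0012 0.0066] wide dir [0.098 0.995] 84.37404134799505
((565.1402587890625, 62.06048583984375), (5.979288578033447, 21.693470001220703), 2.6689844131469727)

top 0.213 88 [0.5689 0.0625 0.2171] [0.0029 0.0062] wide dir [0.181 0.983] 79.56923907916081
((569.101318359375, 62.303462982177734), (21.63401985168457, 9.753189086914062), 78.61463928222656)
[[574.2000122070312, 71.80000305175781], [569.2999877929688, 73.30000305175781], [566.4000244140625, 71.80000305175781], [564.7999877929688, 65.5999984741211], [562.9000244140625, 56.29999923706055], [563.0999755859375, 53.29999923706055], [566.5, 51.79999923706055], [569.2000122070312, 51.70000076293945], [570.9000244140625, 51.70000076293945], [572.5999755859375, 54.79999923706055], [573.9000244140625, 62.5]]
2300
[0.21070114 0.9775505  0.56709    0.05937802] 77.83655
```

View head.

View pics/side0h.png

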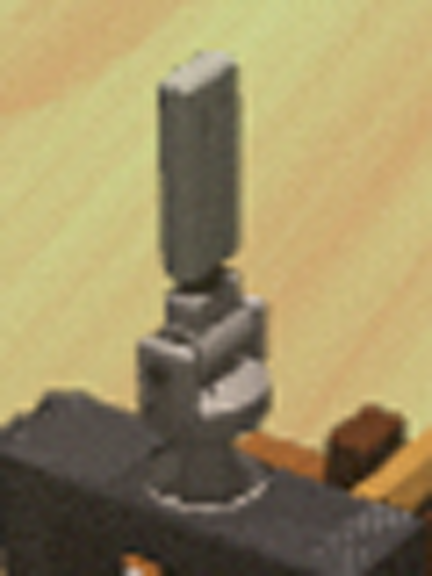

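View pics/top0h.png

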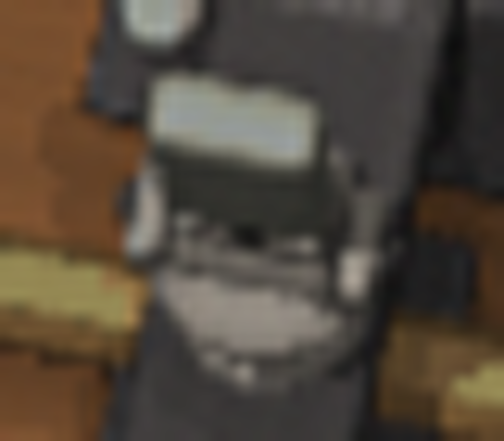

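```bash
cat >> h.py <<'E'
from scipy.spatial.transform import Rotation as Rt
def plan(p,q,tp,tyaw_cw,n):
    """n rows from pose (p,q) straight to tp, turning tyaw_cw deg about tool z in all"""
    R=Rt.from_quat(q); out=[]; p=np.array(p,float); st=(np.array(tp)-p)/n
    for i in range(n):
        d=R.inv().apply(st); out.append([*d.round(4),0,0,round(tyaw_cw/n,2)]); R=R*Rt.from_rotvec([0,0,np.radians(tyaw_cw/n)])
    return out
def jaw(q):
    R=Rt.from_quat(q).as_matrix(); return np.degrees(np.arctan2(R[1,1],R[0,1])), R[:,2]
E
python3 - <<'E'
from h import *; from workcell import manip
o=manip.get_obs(); print(jaw(o['ee_rot']))
for r in plan(o['position'],o['ee_rot'],(.569,.0632,.29),85.3,16): print(r)
E
```

```text
(np.float64(74.31366562501385), array([-2.92855970e-04, -1.30193241e-03, -9.99999110e-01]))
[np.float64(-0.0332), np.float64(-0.0256), np.float64(-0.0054), 0, 0, 5.33]
[np.float64(-0.0354), np.float64(-0.0224), np.float64(-0.0054), 0, 0, 5.33]
[np.float64(-0.0373), np.float64(-0.019), np.float64(-0.0054), 0, 0, 5.33]
[np.float64(-0.0389), np.float64(-0.0155), np.float64(-0.0054), 0, 0, 5.33]
[np.float64(-0.0402), np.float64(-0.0118), np.float64(-0.0054), 0, 0, 5.33]
[np.float64(-0.0411), np.float64(-0.008), np.float64(-0.0054), 0, 0, 5.33]
[np.float64(-0.0417), np.float64(-0.0042), np.float64(-0.0054), 0, 0, 5.33]
[np.float64(-0.0419), np.float64(-0.0003), np.float64(-0.0054), 0, 0, 5.33]
[np.float64(-0.0418), np.float64(0.0036), np.float64(-0.0054), 0, 0, 5.33]
[np.float64(-0.0412), np.float64(0.0075), np.float64(-0.0054), 0, 0, 5.33]
[np.float64(-0.0404), np.float64(0.0113), np.float64(-0.0054), 0, 0, 5.33]
[np.float64(-0.0391), np.float64(0.015), np.float64(-0.0054), 0, 0, 5.33]
[np.float64(-0.0376), np.float64(0.0186), np.float64(-0.0054), 0, 0, 5.33]
[np.float64(-0.0357), np.float64(0.022), np.float64(-0.0054), 0, 0, 5.33]
[np.float64(-0.0335), np.float64(0.0252), np.float64(-0.0054), 0, 0, 5.33]
[np.float64(-0.031), np.float64(0.0282), np.float64(-0.0054), 0, 0, 5.33]
```

Request:
move_arm(deltas=[[-0.033,-0.026,-0.009,0,0,5.3,1],[-0.035,-0.022,-0.009,0,0,5.3,1],[-0.037,-0.019,-0.009,0,0,5.3,1],[-0.039,-0.016,-0.009,0,0,5.3,1],[-0.04,-0.012,-0.009,0,0,5.3,1],[-0.041,-0.008,-0.009,0,0,5.3,1],[-0.042,-0.004,-0.009,0,0,5.3,1],[-0.042,0,-0.009,0,0,5.3,1],[-0.042,0.004,-0.009,0,0,5.3,1],[-0.041,0.0075,-0.005,0,0,5.3,1]])

```text
clock: 1.35
position: [0.4201, 0.2649, 0.2899]
ee_rot: [0.565, 0.825, 0.0, -0.0]
ft_force: [0.3, 0.7, 0.3]
grip_width: 1.0
```

Request:
move_arm(deltas=[[-0.04,0.011,0,0,0,5.3,1],[-0.039,0.015,0,0,0,5.3,1],[-0.038,0.019,0,0,0,5.3,1],[-0.036,0.022,0,0,0,5.3,1],[-0.034,0.025,0,0,0,5.3,1],[-0.031,0.028,0,0,0,5.3,1],[0,0,0,0,0,0,1],[0,0,0,0,0,0,1]])

```text
clock: 2.35
position: [0.5702, 0.0653, 0.2892]
ee_rot: [0.768, 0.64, -0.0, -0.0]
ft_force: [0.3, 0.1, -0.2]
grip_width: 0.994
```

```bash
cat > st.py <<'E'
from h import *; from workcell import manip
o=manip.get_obs(); p=o['position']; j,z=jaw(o['ee_rot'])
R=Rt.from_quat(o['ee_rot'])
print('t',round(o['clock'],2),'p',p.round(4),'jaw',round(j,2),'zax',z.round(4),'q',o['joint_pos'].round(3),'F',o['ft_force'].round(2),'M',o['torque'].round(3),'g',round(o['grip_width'],3))
print('to axis in tool frame', R.inv().apply(np.array([.569,.0632,.166])-p).round(4))
E
python3 st.py
```

```text
t 2.35 p [0.5702 0.0653 0.2892] jaw -10.43 zax [-9.e-04  2.e-04 -1.e+00] q [-0.656  0.196  0.548  1.487 -0.102  1.489 -0.29 ] F [ 0.28  0.08 -0.2 ] M [0.051 0.033 0.01 ] g 0.994
to axis in tool frame [-0.0023 -0.0007  0.1232]
```

Request:
move_arm(deltas=[[-0.0012,-0.0004,0.03,0,0,0,1],[-0.0011,-0.0003,0.03,0,0,0,1],[0,0,0.03,0,0,0,1],[0,0,0.033,0,0,0,1],[0,0,0,0,0,0,1]])

```text
clock: 2.98
position: [0.5675, 0.0639, 0.1647]
ee_rot: [0.768, 0.641, -0.002, -0.001]
ft_force: [0.5, -0.1, 0.2]
grip_width: 1.001
```

```bash
python3 st.py
python3 - <<'E'
from h import *
p,d=viewer.camera("side"); q,e=viewer.camera("top")
a=cv2.resize(np.ascontiguousarray(p[110:260,210:350,::-1]),None,fx=2.8,fy=2.8,interpolation=cv2.INTER_CUBIC)
b=cv2.resize(np.ascontiguousarray(q[130:280,210:350,::-1]),None,fx=2.8,fy=2.8,interpolation=cv2.INTER_CUBIC)
cv2.imwrite("pics/g1.png",np.hstack([a,b]))
E
```

```text
t 2.98 p [0.5675 0.0639 0.1647] jaw -10.34 zax [-4.3e-03 -5.0e-04 -1.0e+00] q [-0.643  0.257  0.533  1.683 -0.137  1.243 -0.26 ] F [ 0.46 -0.09  0.18] M [-0.056  0.01  -0.026] g 1.001
to axis in tool frame [-0.0004  0.0016 -0.0013]
```

View pics/g1.png

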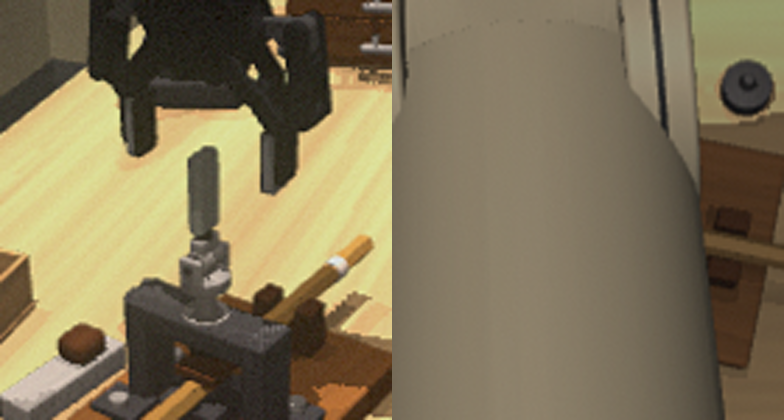

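Run:
```python
from h import *
for X in ([.525,.072,.178],[.61,.056,.178],[.568,.064,.1647],[.569,.063,.217]):
    u=proj("side",X); print(X,u, (u-[210,110])*2.8)
```

```text
[0.525, 0.072, 0.178] [305.74486357 192.32054048] [268.085618   230.49751335]
[0.61, 0.056, 0.178] [262.30430275 179.02975856] [146.4520477  193.28332398]
[0.568, 0.064, 0.1647] [283.26979695 192.38251821] [205.15543147 230.67105098]
[0.569, 0.063, 0.217] [282.48070384 163.9868236 ] [202.94597075 151.16310607]
```

Run:
```python
from h import *
from workcell import manip
p,d=viewer.camera("side"); W=pts("side",d)
print(manip.get_obs()['position'])
m=(d>0)&(W[...,2]>.13)&(abs(W[...,0]-.568)<.08)&(abs(W[...,1]-.063)<.05)
Q=W[m]
for z in np.arange(.13,.3,.01):
    k=Q[(Q[:,2]>=z)&(Q[:,2]<z+.01)]
    a=k[k[:,0]<.55]; b=k[k[:,0]>.59]
    print(round(z,2),len(k),len(a),a.mean(0).round(3) if len(a) else '',len(b),b.mean(0).round(3) if len(b) else '')
```

```text
[0.57003069 0.06324094 0.16817296]
0.13 127 0  0 
0.14 86 0  0 
0.15 89 0  0 
0.16 44 0  0 
0.17 57 0  0 
0.18 63 0  0 
0.19 59 0  0 
0.2 66 4 [0.522 0.074 0.209] 3 [0.611 0.05  0.209]
0.21 172 46 [0.522 0.079 0.216] 53 [0.613 0.058 0.215]
0.22 148 77 [0.52  0.077 0.225] 71 [0.614 0.059 0.225]
0.23 156 80 [0.519 0.077 0.235] 76 [0.614 0.058 0.235]
0.24 137 64 [0.519 0.078 0.244] 73 [0.614 0.058 0.245]
0.25 208 111 [0.516 0.081 0.256] 97 [0.62  0.06  0.255]
0.26 397 234 [0.514 0.077 0.265] 155 [0.625 0.059 0.265]
0.27 501 265 [0.524 0.075 0.275] 122 [0.619 0.063 0.275]
0.28 428 194 [0.521 0.077 0.285] 123 [0.62  0.063 0.284]
0.29 478 208 [0.522 0.079 0.295] 130 [0.618 0.064 0.295]
```

Request:
move_arm(deltas=[[0,0,0,0,0,0,-0.4],[0,0,0,0,0,0,-0.4],[0,0,0,0,0,0,-0.4],[0,0,0,0,0,0,-0.4]], force=30)

```text
clock: 3.62
position: [0.5695, 0.0626, 0.1667]
ee_rot: [0.769, 0.64, 0.0, -0.0]
ft_force: [-0.1, 0.2, 0.4]
grip_width: 0.301
```

```bash
python3 st.py
python3 - <<'E'
from h import *
from workcell import manip
p,d=viewer.camera("side"); W=pts("side",d)
a=cv2.resize(np.ascontiguousarray(p[110:260,210:350,::-1]),None,fx=4,fy=4,interpolation=cv2.INTER_CUBIC)
cv2.imwrite("pics/g2.png",a)
print(manip.get_obs()['position'])
m=(d>0)&(W[...,2]>.13)&(abs(W[...,0]-.568)<.08)&(abs(W[...,1]-.063)<.05)
Q=W[m]
for z in np.arange(.15,.27,.01):
    k=Q[(Q[:,2]>=z)&(Q[:,2]<z+.01)]
    print(round(z,2),len(k),k.min(0).round(3),k.max(0).round(3))
E
python3 st.py
```

```text
t 3.62 p [0.5695 0.0626 0.1667] jaw -10.48 zax [ 1.e-04  1.e-04 -1.e+00] q [-0.641  0.256  0.535  1.68  -0.137  1.243 -0.26 ] F [-0.07  0.19  0.41] M [ 0.046 -0.017 -0.043] g 0.301
to axis in tool frame [ 0.0005 -0.0006  0.0007]
[0.5694442  0.06253254 0.16662885]
0.15 90 [0.56  0.049 0.15 ] [0.579 0.081 0.16 ]
0.16 45 [0.563 0.055 0.16 ] [0.575 0.073 0.17 ]
0.17 56 [0.563 0.053 0.17 ] [0.574 0.077 0.18 ]
0.18 59 [0.563 0.052 0.18 ] [0.577 0.077 0.19 ]
0.19 77 [0.55  0.061 0.19 ] [0.589 0.076 0.2  ]
0.2 163 [0.542 0.049 0.2  ] [0.595 0.077 0.21 ]
0.21 195 [0.542 0.047 0.21 ] [0.597 0.078 0.22 ]
0.22 146 [0.542 0.05  0.22 ] [0.597 0.079 0.23 ]
0.23 126 [0.539 0.049 0.23 ] [0.605 0.079 0.24 ]
0.24 297 [0.522 0.047 0.24 ] [0.616 0.084 0.25 ]
0.25 283 [0.516 0.044 0.25 ] [0.621 0.085 0.26 ]
0.26 356 [0.512 0.043 0.26 ] [0.626 0.085 0.27 ]
0.27 360 [0.507 0.04  0.27 ] [0.632 0.086 0.28 ]
t 3.67 p [0.5694 0.0625 0.1666] jaw -10.49 zax [-0.e+00  1.e-04 -1.e+00] q [-0.641  0.256  0.535  1.68  -0.137  1.243 -0.26 ] F [ 0.38 -0.87 -0.5 ] M [-0.009 -0.031 -0.027] g 0.302
to axis in tool frame [ 0.0006 -0.0006  0.0006]
```

View pics/g2.png

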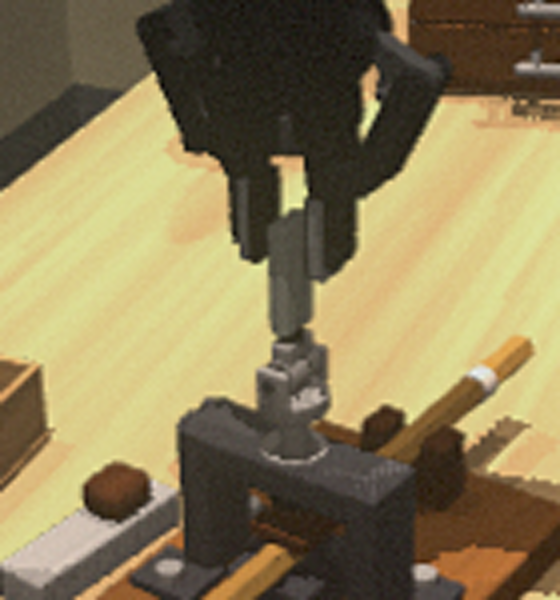

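Request:
move_arm(deltas=[[0,0,0.006,0,0,0,-0.4],[0,0,0.006,0,0,0,-0.4],[0,0,0,0,0,0,-1],[0,0,0,0,0,0,-1],[0,0,0,0,0,0,-1],[0,0,0,0,0,0,-1]], force=30)

```text
clock: 4.42
position: [0.5694, 0.0624, 0.154]
ee_rot: [0.769, 0.639, -0.0, 0.0]
ft_force: [6.2, -0.5, -12.3]
grip_width: 0.11
```

```bash
python3 st.py
python3 - <<'E'
from h import *
p,d=viewer.camera("side"); W=pts("side",d)
a=cv2.resize(np.ascontiguousarray(p[110:260,210:350,::-1]),None,fx=4,fy=4,interpolation=cv2.INTER_CUBIC)
cv2.imwrite("pics/g3.png",a)
E
python3 st.py
```

```text
t 4.42 p [0.5694 0.0624 0.154 ] jaw -10.49 zax [-3.e-04 -4.e-04 -1.e+00] q [-0.639  0.267  0.533  1.696 -0.143  1.218 -0.255] F [  6.18  -0.55 -12.3 ] M [-0.062 -1.221 -0.119] g 0.11
to axis in tool frame [ 0.0007 -0.0005 -0.012 ]
t 4.47 p [0.5694 0.0624 0.154 ] jaw -10.49 zax [-3.e-04 -4.e-04 -1.e+00] q [-0.639  0.267  0.533  1.696 -0.143  1.218 -0.255] F [  5.13   0.17 -12.51] M [-0.014 -1.221 -0.057] g 0.116
to axis in tool frame [ 0.0007 -0.0005 -0.012 ]
```

View pics/g3.png

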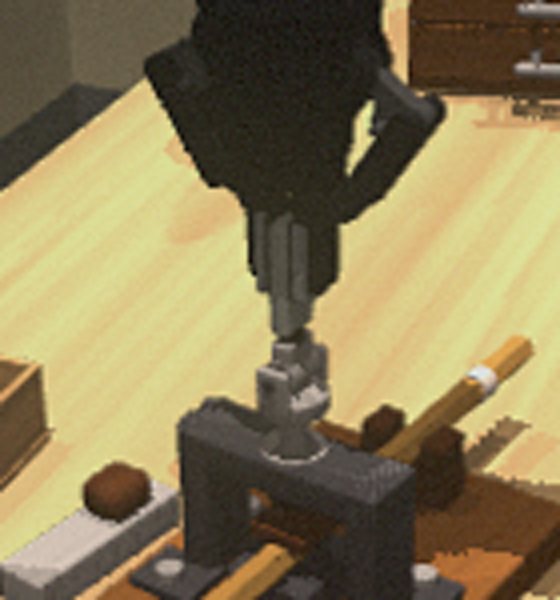

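Request:
move_arm(deltas=[[0,0.0004,0.0005,0,0,0,-1],[0,0,0,0,0,0,-1],[0,0,0,0,0,4,-1],[0,0,0.0001,0,0,4,-1],[0,0,0.0003,0,0,4,-1],[0,0,0.0003,0,0,4,-1],[0,0,0.0003,0,0,4,-1],[0,0,0.0003,0,0,4,-1]], force=60)

```text
clock: 5.48
position: [0.5694, 0.0627, 0.1529]
ee_rot: [0.885, 0.465, -0.0, -0.0]
ft_force: [-0.3, -0.2, -3.4]
grip_width: 0.109
```

```bash
python3 st.py
```

```text
t 5.47 p [0.5694 0.0627 0.1529] jaw -34.57 zax [-9.e-04  2.e-04 -1.e+00] q [-0.686  0.275  0.592  1.699 -0.163  1.218 -0.659] F [-0.32 -0.16 -3.42] M [-0.047  0.058  0.326] g 0.109
to axis in tool frame [ 0.0002 -0.0006 -0.0131]
```

```bash
cat > tq.py <<'E'
from h import *; from workcell import manip
o=manip.get_obs(); j,z=jaw(o['ee_rot'])
s=f"t {o['clock']:.2f} jaw {j:.2f} Mz {o['torque'][2]:.3f} tau {o['tau'][4:].round(3)} j7 {o['joint_pos'][6]:.3f} v7 {o['joint_velocities'][6]:.2f} F {o['ft_force'].round(1)} p {o['position'].round(4)} g {o['grip_width']:.3f}"
print(s); open('log.txt','a').write(s+'\n')
E
python3 tq.py
```

```text
t 5.47 jaw -34.57 Mz 0.326 tau [-0.077 -0.058  0.743] j7 -0.659 v7 -0.53 F [-0.3 -0.2 -3.4] p [0.5694 0.0627 0.1529] g 0.109
```

Request:
move_arm(deltas=[[0,0,0.0003,0,0,4,-1],[0,0,0.0003,0,0,4,-1],[0,0,0.0003,0,0,4,-1]])

```text
clock: 5.85
position: [0.5693, 0.0629, 0.152]
ee_rot: [0.929, 0.37, -0.0, -0.0]
ft_force: [-0.9, -0.1, -4.2]
grip_width: 0.104
```

```bash
python3 tq.py
```

```text
t 5.85 jaw -46.56 Mz 0.346 tau [ 0.06  -0.294  0.742] j7 -0.860 v7 -0.53 F [-0.9 -0.1 -4.2] p [0.5693 0.0629 0.152 ] g 0.104
```

Request:
move_arm(deltas=[[0,0,0.0003,0,0,4,-1],[0,0,0.0003,0,0,4,-1],[0,0,0.0003,0,0,4,-1]])

```text
clock: 6.22
position: [0.5692, 0.063, 0.1512]
ee_rot: [0.963, 0.271, -0.001, -0.001]
ft_force: [-0.6, -0.1, -3.7]
grip_width: 0.107
```

```bash
python3 tq.py
```

```text
t 6.22 jaw -58.56 Mz 0.400 tau [ 0.211 -0.479  0.741] j7 -1.060 v7 -0.53 F [-0.6 -0.1 -3.7] p [0.5692 0.063  0.1512] g 0.107
```

Request:
move_arm(deltas=[[0,0,0.0003,0,0,4,-1],[0,0,0.0003,0,0,4,-1],[0,0,0.0003,0,0,4,-1]])

```text
clock: 6.6
position: [0.5692, 0.0632, 0.1503]
ee_rot: [0.986, 0.169, -0.001, -0.001]
ft_force: [-1.0, 0.9, -2.7]
grip_width: 0.107
```

```bash
python3 tq.py
```

```text
t 6.60 jaw -70.54 Mz 0.350 tau [ 0.368 -0.607  0.738] j7 -1.259 v7 -0.53 F [-1.   0.9 -2.7] p [0.5692 0.0632 0.1503] g 0.107
```

Request:
move_arm(deltas=[[0,0,0.0003,0,0,4,-1],[0,0,0.0003,0,0,4,-1],[0,0,0.0003,0,0,4,-1]])

```text
clock: 6.98
position: [0.5692, 0.0634, 0.1495]
ee_rot: [0.998, 0.065, -0.001, -0.001]
ft_force: [-2.2, 1.0, -2.4]
grip_width: 0.106
```

```bash
python3 tq.py
```

```text
t 6.97 jaw -82.54 Mz 0.344 tau [ 0.528 -0.678  0.735] j7 -1.457 v7 -0.53 F [-2.2  1.  -2.4] p [0.5692 0.0634 0.1495] g 0.106
```

Request:
move_arm(deltas=[[0,0,0.0003,0,0,4,-1],[0,0,0.0003,0,0,4,-1],[0,0,0.0003,0,0,4,-1]])

```text
clock: 7.35
position: [0.5692, 0.0636, 0.1486]
ee_rot: [0.999, -0.039, -0.001, -0.001]
ft_force: [-2.1, 2.0, -1.7]
grip_width: 0.109
```

```bash
python3 tq.py
```

```text
t 7.35 jaw -94.52 Mz 0.340 tau [ 0.683 -0.691  0.731] j7 -1.655 v7 -0.52 F [-2.1  2.  -1.7] p [0.5692 0.0636 0.1486] g 0.109
```

Request:
move_arm(deltas=[[0,0,0.0003,0,0,4,-1],[0,0,0.0003,0,0,4,-1],[0,0,0.0003,0,0,4,-1]])

```text
clock: 7.72
position: [0.5693, 0.0638, 0.1478]
ee_rot: [0.99, -0.144, -0.001, -0.001]
ft_force: [-1.7, 2.4, -2.3]
grip_width: 0.111
```

```bash
python3 tq.py
```

```text
t 7.72 jaw -106.52 Mz 0.355 tau [ 0.826 -0.649  0.726] j7 -1.852 v7 -0.52 F [-1.7  2.4 -2.3] p [0.5693 0.0638 0.1478] g 0.111
```

Request:
move_arm(deltas=[[0,0,0.0003,0,0,4,-1],[0,0,0.0003,0,0,4,-1],[0,0,0.0003,0,0,4,-1]])

```text
clock: 8.1
position: [0.5694, 0.064, 0.147]
ee_rot: [0.969, -0.246, -0.001, -0.001]
ft_force: [-2.1, 2.3, -0.4]
grip_width: 0.109
```

```bash
python3 tq.py
```

```text
t 8.10 jaw -118.51 Mz 0.423 tau [ 0.954 -0.559  0.72 ] j7 -2.047 v7 -0.52 F [-2.1  2.3 -0.4] p [0.5694 0.064  0.147 ] g 0.109
```

Request:
move_arm(deltas=[[0,0,0.0003,0,0,4,-1],[0,0,0.0003,0,0,4,-1],[0,0,0.0003,0,0,4,-1]])

```text
clock: 8.48
position: [0.5696, 0.0641, 0.1461]
ee_rot: [0.938, -0.346, -0.001, -0.001]
ft_force: [-1.3, 3.0, -2.5]
grip_width: 0.106
```

```bash
python3 tq.py
```

```text
t 8.47 jaw -130.50 Mz 0.341 tau [ 1.061 -0.428  0.713] j7 -2.241 v7 -0.51 F [-1.3  3.  -2.5] p [0.5696 0.0641 0.1461] g 0.106
```

Request:
move_arm(deltas=[[0,0,0.0003,0,0,4,-1],[0,0,0.0003,0,0,4,-1],[0,0,0.0003,0,0,4,-1]])

```text
clock: 8.85
position: [0.5697, 0.0642, 0.1453]
ee_rot: [0.897, -0.442, -0.001, -0.001]
ft_force: [1.0, 2.6, -2.0]
grip_width: 0.105
```

```bash
python3 tq.py
```

```text
t 8.85 jaw -142.49 Mz 0.349 tau [ 1.143 -0.264  0.703] j7 -2.434 v7 -0.51 F [ 1.   2.6 -2. ] p [0.5697 0.0642 0.1453] g 0.105
```

Request:
move_arm(deltas=[[0,0,0,0,0,0,0.3],[0,0,0,0,0,0,0.3],[0,0,0,0,0,0,0.3],[0,0,0,0,0,-9,0.3],[0,0,0,0,0,-10,0.3],[0,0,0,0,0,-10,0.3],[0,0,0,0,0,-10,0.3],[0,0,0,0,0,-10,0.3],[0,0,0,0,0,-10,0.3],[0,0,0,0,0,-10,0.3]])

```text
clock: 10.1
position: [0.5699, 0.0622, 0.1448]
ee_rot: [0.989, 0.147, 0.0, -0.0]
ft_force: [0.3, 0.2, -0.1]
grip_width: 0.651
```

```bash
python3 st.py
```

```text
t 10.1 p [0.5699 0.0622 0.1448] jaw -73.14 zax [ 1.e-04  1.e-04 -1.e+00] q [-0.76   0.298  0.686  1.712 -0.2    1.204 -1.3  ] F [ 0.29  0.18 -0.09] M [-0.004  0.012  0.005] g 0.651
to axis in tool frame [-0.0006 -0.0012 -0.0212]
```

Request:
move_arm(deltas=[[0,0,0,0,0,-10,0.3],[0,0,0,0,0,-10,0.3],[0,0,0,0,0,-10,0.3],[0,0,0,0,0,-10,0.3],[0,0,0,0,0,-10,0.3],[0,0,0,0,0,-10,0.3],[0,0,0,0,0,-10,0.3],[0,0,0,0,0,-10,0.3],[0,0,0,0,0,-10,0.3],[0,0,0,0,0,-10,0.3]])

```text
clock: 11.35
position: [0.5699, 0.0622, 0.1448]
ee_rot: [0.524, 0.852, 0.0, 0.0]
ft_force: [-0.0, 0.3, -0.3]
grip_width: 0.65
```

Request:
move_arm(deltas=[[0,0,0,0,0,-4,0.3],[0,0,0,0,0,0,0.3]])

```text
clock: 11.6
position: [0.5699, 0.0622, 0.1448]
ee_rot: [0.496, 0.868, 0.0, 0.0]
ft_force: [-0.3, -0.1, -0.4]
grip_width: 0.651
```

```bash
python3 st.py
python3 - <<'E'
from h import *
p,d=viewer.camera("side"); W=pts("side",d)
a=cv2.resize(np.ascontiguousarray(p[110:260,210:350,::-1]),None,fx=4,fy=4,interpolation=cv2.INTER_CUBIC)
cv2.imwrite("pics/g4.png",a)
m=(d>0)&(W[...,2]>.155)&(W[...,2]<.176)&(abs(W[...,0]-.569)<.02)&(abs(W[...,1]-.063)<.02)
Q=W[m]; print(len(Q)); print(Q.mean(0)); k=np.cov(Q[:,:2].T); print(np.linalg.eigh(k))
E
```

```text
t 11.6 p [0.5699 0.0622 0.1448] jaw 30.48 zax [ 1.e-04  1.e-04 -1.e+00] q [-0.544  0.266  0.42   1.701 -0.115  1.199  0.437] F [-0.26 -0.13 -0.44] M [ 0.043 -0.031 -0.072] g 0.651
to axis in tool frame [ 0.0013 -0.0003 -0.0212]
82
[0.56652857 0.06905168 0.16708969]
EighResult(eigenvalues=array([5.33158942e-06, 3.47778267e-05]), eigenvectors=array([[-0.39209799, -0.91992346],
       [-0.91992346,  0.39209799]]))
```

View pics/g4.png

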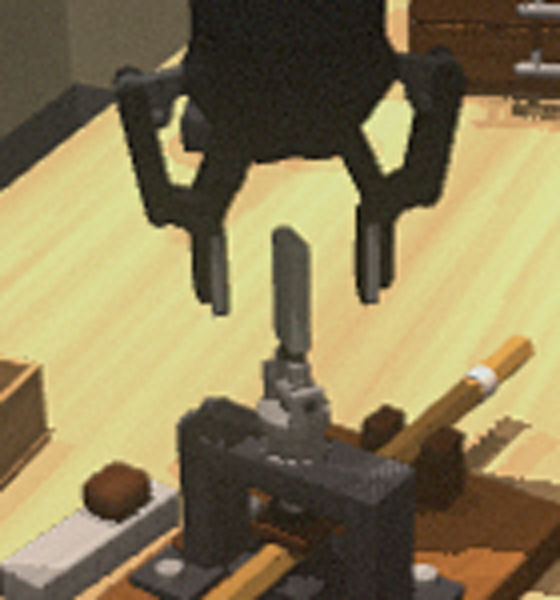

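Request:
move_arm(deltas=[[0,0,0,0,0,-8,0.3],[0,0,0,0,0,-6,0.3],[0.0014,0.0007,0,0,0,0,-1],[0,0,0,0,0,0,-1],[0,0,0,0,0,0,-1],[0,0,0,0,0,0,-1],[0,0,0,0,0,0,-1]], force=60)

```text
clock: 12.52
position: [0.5694, 0.0642, 0.1448]
ee_rot: [0.387, 0.922, 0.0, 0.0]
ft_force: [0.6, -0.1, 0.8]
grip_width: 0.105
```

```bash
python3 tq.py; python3 st.py
```

```text
t 12.53 jaw 44.50 Mz 0.043 tau [ 0.196  0.177 -0.077] j7 0.670 v7 0.00 F [ 0.6 -0.1  0.8] p [0.5694 0.0642 0.1448] g 0.105
t 12.53 p [0.5694 0.0642 0.1448] jaw 44.5 zax [ 2.e-04  2.e-04 -1.e+00] q [-0.52   0.263  0.388  1.7   -0.106  1.199  0.67 ] F [ 0.64 -0.08  0.76] M [ 0.098 -0.077  0.043] g 0.105
to axis in tool frame [-0.0004 -0.001  -0.0212]
```

Request:
move_arm(deltas=[[0,0,0,0,0,4,-1],[0,0,0,0,0,4,-1],[0,0,0.0003,0,0,4,-1]])

```text
clock: 12.9
position: [0.5696, 0.0642, 0.1445]
ee_rot: [0.482, 0.876, 0.0, 0.0]
ft_force: [1.2, 1.1, 0.4]
grip_width: 0.106
```

```bash
python3 tq.py
```

```text
t 12.90 jaw 32.40 Mz 0.342 tau [0.173 0.42  0.771] j7 0.466 v7 -0.54 F [1.2 1.1 0.4] p [0.5696 0.0642 0.1445] g 0.106
```

Request:
move_arm(deltas=[[0,0,0.0003,0,0,4,-1],[0,0,0.0003,0,0,4,-1]])

```text
clock: 13.15
position: [0.5697, 0.0643, 0.1439]
ee_rot: [0.542, 0.841, 0.0, 0.0]
ft_force: [2.8, 1.2, 0.4]
grip_width: 0.11
```

```bash
python3 tq.py
```

```text
t 13.15 jaw 24.41 Mz 0.348 tau [0.208 0.539 0.77 ] j7 0.331 v7 -0.54 F [2.8 1.2 0.4] p [0.5697 0.0643 0.1439] g 0.110
```

Request:
move_arm(deltas=[[0,0,0.0003,0,0,4,-1],[0,0,0.0003,0,0,4,-1]])

```text
clock: 13.4
position: [0.5697, 0.0643, 0.1434]
ee_rot: [0.599, 0.801, 0.0, 0.0]
ft_force: [2.4, 1.2, 1.5]
grip_width: 0.108
```

```bash
python3 tq.py
```

```text
t 13.40 jaw 16.41 Mz 0.363 tau [0.231 0.662 0.769] j7 0.196 v7 -0.53 F [2.4 1.2 1.5] p [0.5697 0.0643 0.1434] g 0.108
```

Request:
move_arm(deltas=[[0,0,0.0003,0,0,4,-1],[0,0,0.0003,0,0,4,-1]])

```text
clock: 13.65
position: [0.5699, 0.0644, 0.1429]
ee_rot: [0.653, 0.757, 0.001, 0.0]
ft_force: [1.9, 1.8, 0.9]
grip_width: 0.111
```

```bash
python3 tq.py
```

```text
t 13.65 jaw 8.41 Mz 0.349 tau [0.231 0.701 0.746] j7 0.061 v7 -0.54 F [1.9 1.8 0.9] p [0.5699 0.0644 0.1429] g 0.111
```

Request:
move_arm(deltas=[[0,0,0.0003,0,0,4,-1],[0,0,0.0003,0,0,4,-1]])

```text
clock: 13.9
position: [0.57, 0.0644, 0.1424]
ee_rot: [0.705, 0.71, 0.001, 0.0]
ft_force: [1.3, 1.1, 1.9]
grip_width: 0.108
```

```bash
python3 tq.py
```

```text
t 13.90 jaw 0.41 Mz 0.366 tau [0.208 0.699 0.706] j7 -0.073 v7 -0.53 F [1.3 1.1 1.9] p [0.57   0.0644 0.1424] g 0.108
```

Request:
move_arm(deltas=[[0,0,0.0003,0,0,4,-1],[0,0,0.0003,0,0,4,-1]])

```text
clock: 14.15
position: [0.5702, 0.0644, 0.142]
ee_rot: [0.752, 0.659, 0.001, 0.0]
ft_force: [1.6, 1.5, 2.2]
grip_width: 0.112
```

```bash
python3 tq.py
```

```text
t 14.15 jaw -7.58 Mz 0.443 tau [0.173 0.696 0.668] j7 -0.208 v7 -0.53 F [1.6 1.5 2.2] p [0.5702 0.0644 0.142 ] g 0.112
```

Request:
move_arm(deltas=[[0,0,0.0003,0,0,4,-1],[0,0,0.0003,0,0,4,-1]])

```text
clock: 14.4
position: [0.5703, 0.0643, 0.1415]
ee_rot: [0.796, 0.605, 0.001, 0.0]
ft_force: [2.1, 0.9, 3.1]
grip_width: 0.108
```

```bash
python3 tq.py
```

```text
t 14.40 jaw -15.58 Mz 0.484 tau [0.129 0.693 0.634] j7 -0.342 v7 -0.53 F [2.1 0.9 3.1] p [0.5703 0.0643 0.1415] g 0.108
```

Request:
move_arm(deltas=[[0,0,0.0003,0,0,4,-1],[0,0,0.0003,0,0,4,-1]])

```text
clock: 14.65
position: [0.5704, 0.0643, 0.1411]
ee_rot: [0.837, 0.548, 0.001, 0.0]
ft_force: [2.7, 0.7, 5.3]
grip_width: 0.111
```

```bash
python3 tq.py
```

```text
t 14.65 jaw -23.58 Mz 0.522 tau [0.074 0.684 0.603] j7 -0.476 v7 -0.53 F [2.7 0.7 5.3] p [0.5704 0.0643 0.1411] g 0.111
```

Request:
move_arm(deltas=[[0,0,0.0003,0,0,4,-1],[0,0,0.0003,0,0,4,-1]])

```text
clock: 14.9
position: [0.5705, 0.0643, 0.1406]
ee_rot: [0.873, 0.488, 0.001, 0.0]
ft_force: [2.4, 0.3, 6.0]
grip_width: 0.108
```

```bash
python3 tq.py
```

```text
t 14.90 jaw -31.58 Mz 0.573 tau [0.006 0.664 0.573] j7 -0.609 v7 -0.53 F [2.4 0.3 6. ] p [0.5705 0.0643 0.1406] g 0.108
```

```bash
python3 - <<'E'
from h import *; from workcell import manip
M=[]
for i in range(8):
    p,d=viewer.camera("side"); o=manip.get_obs(); M.append(o['torque'][2]); print(o['clock'],o['torque'].round(3),o['tau'][6].round(3),o['ft_force'].round(1),o['position'].round(4),round(jaw(o['ee_rot'])[0],2))
print(np.mean(M),np.std(M))
a=cv2.resize(np.ascontiguousarray(p[110:260,210:350,::-1]),None,fx=4,fy=4,interpolation=cv2.INTER_CUBIC)
cv2.imwrite("pics/g5.png",a)
E
cat log.txt | cut -c1-60
```

```text
14.95 [ 0.131 -0.429  0.561] 0.152 [1.7 0.1 5.2] [0.5705 0.0643 0.1406] -31.79
15.0 [ 0.151 -0.467  0.513] -1.304 [3.4 0.3 4.8] [0.5705 0.0643 0.1406] -31.57
15.05 [ 0.148 -0.566  0.507] -0.868 [2.3 0.3 6.4] [0.5705 0.0643 0.1406] -31.47
15.1 [ 0.119 -0.509  0.47 ] -0.602 [3.3 1.5 5.8] [0.5705 0.0643 0.1405] -31.44
15.15 [ 0.199 -0.594  0.502] -0.515 [2.3 1.  5.2] [0.5705 0.0643 0.1406] -31.43
15.2 [ 0.126 -0.571  0.477] -0.492 [2.7 0.5 6. ] [0.5705 0.0643 0.1406] -31.43
15.25 [ 0.162 -0.584  0.481] -0.487 [2.8 1.3 6.1] [0.5705 0.0642 0.1406] -31.43
15.3 [ 0.145 -0.561  0.467] -0.486 [2.6 0.7 6.8] [0.5705 0.0643 0.1406] -31.44
0.49720704869373633 0.02902363438562861
t 5.47 jaw -34.57 Mz 0.326 tau [-0.077 -0.058  0.743] j7 -0.
t 5.85 jaw -46.56 Mz 0.346 tau [ 0.06  -0.294  0.742] j7 -0.
t 6.22 jaw -58.56 Mz 0.400 tau [ 0.211 -0.479  0.741] j7 -1.
t 6.60 jaw -70.54 Mz 0.350 tau [ 0.368 -0.607  0.738] j7 -1.
t 6.97 jaw -82.54 Mz 0.344 tau [ 0.528 -0.678  0.735] j7 -1.
t 7.35 jaw -94.52 Mz 0.340 tau [ 0.683 -0.691  0.731] j7 -1.
t 7.72 jaw -106.52 Mz 0.355 tau [ 0.826 -0.649  0.726] j7 -1
t 8.10 jaw -118.51 Mz 0.423 tau [ 0.954 -0.559  0.72 ] j7 -2
t 8.47 jaw -130.50 Mz 0.341 tau [ 1.061 -0.428  0.713] j7 -2
t 8.85 jaw -142.49 Mz 0.349 tau [ 1.143 -0.264  0.703] j7 -2
t 12.53 jaw 44.50 Mz 0.043 tau [ 0.196  0.177 -0.077] j7 0.6
t 12.90 jaw 32.40 Mz 0.342 tau [0.173 0.42  0.771] j7 0.466 
t 13.15 jaw 24.41 Mz 0.348 tau [0.208 0.539 0.77 ] j7 0.331 
t 13.40 jaw 16.41 Mz 0.363 tau [0.231 0.662 0.769] j7 0.196 
t 13.65 jaw 8.41 Mz 0.349 tau [0.231 0.701 0.746] j7 0.061 v
t 13.90 jaw 0.41 Mz 0.366 tau [0.208 0.699 0.706] j7 -0.073 
t 14.15 jaw -7.58 Mz 0.443 tau [0.173 0.696 0.668] j7 -0.208
t 14.40 jaw -15.58 Mz 0.484 tau [0.129 0.693 0.634] j7 -0.34
t 14.65 jaw -23.58 Mz 0.522 tau [0.074 0.684 0.603] j7 -0.47
t 14.90 jaw -31.58 Mz 0.573 tau [0.006 0.664 0.573] j7 -0.60
```

View pics/g5.png

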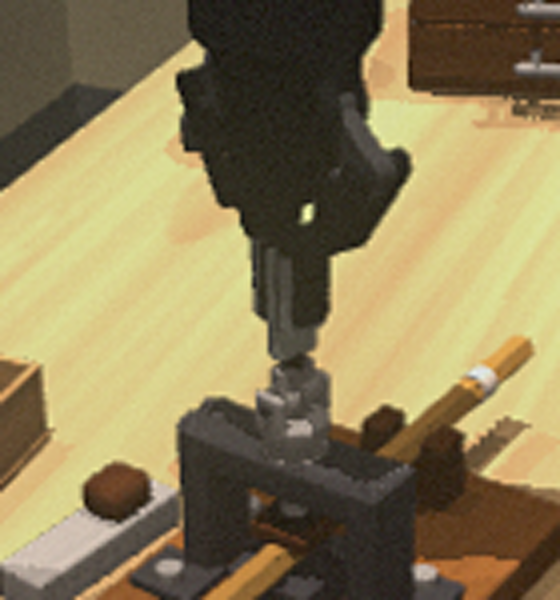

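Request:
move_arm(deltas=[[0,0,0,0,0,0,-0.3],[0,0,0,0,0,0,-0.3],[0,0,-0.004,0,0,0,-0.3],[0,0,0,0,0,-6,-0.3],[0,0,0,0,0,-5,-0.3],[0,0,0,0,0,0,-0.3]])

```text
clock: 16.05
position: [0.5693, 0.0638, 0.1437]
ee_rot: [0.822, 0.57, -0.0, -0.0]
ft_force: [-0.3, 0.2, 0.4]
grip_width: 0.35
```

```bash
cat > look.py <<'E'
import sys
from h import *
p,d=viewer.camera("side"); np.savez("last.npz",p=p,d=d)
a=cv2.resize(np.ascontiguousarray(p[110:260,210:350,::-1]),None,fx=4,fy=4,interpolation=cv2.INTER_CUBIC)
cv2.imwrite(sys.argv[1],a)
E
python3 st.py; python3 look.py pics/g6.png
```

```text
t 16.05 p [0.5693 0.0638 0.1437] jaw -20.53 zax [-2.e-04  1.e-04 -1.e+00] q [-0.647  0.277  0.541  1.708 -0.152  1.198 -0.425] F [-0.3   0.24  0.42] M [ 0.005 -0.017 -0.013] g 0.35
to axis in tool frame [-0.0007 -0.0001 -0.0223]
```

View pics/g6.png

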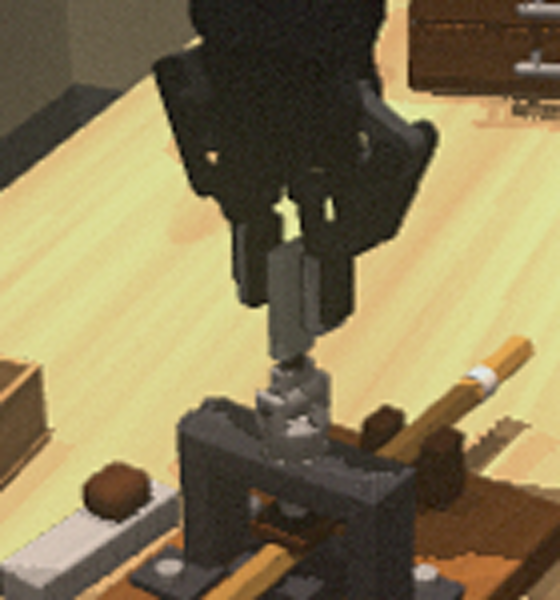

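Request:
move_arm(deltas=[[0,0.004,0,0,0,0,-0.3],[0,0.004,0,0,0,0,-0.3],[0,0.003,0,0,0,0,-0.3],[0,0.002,0,0,0,0,-0.3],[0,0,0,0,0,0,-0.3]])

```text
clock: 16.73
position: [0.5804, 0.0601, 0.1434]
ee_rot: [0.821, 0.57, -0.001, -0.001]
ft_force: [-7.5, 2.3, 5.2]
grip_width: 0.347
```

```bash
python3 st.py
```

```text
t 16.73 p [0.5804 0.0601 0.1434] jaw -20.46 zax [-3.1e-03  9.0e-04 -1.0e+00] q [-0.629  0.306  0.543  1.678 -0.168  1.208 -0.404] F [-7.51  2.26  5.25] M [0.481 1.728 0.113] g 0.347
to axis in tool frame [-0.0011 -0.0118 -0.0225]
```

Request:
move_arm(deltas=[[0,0.002,0,0,0,0,-0.3],[0,0,0,0,0,0,-0.3]])

```text
clock: 16.98
position: [0.581, 0.0599, 0.1434]
ee_rot: [0.821, 0.57, -0.002, -0.002]
ft_force: [-12.9, 3.4, 8.6]
grip_width: 0.348
```

```bash
python3 st.py; python3 look.py pics/g7.png
```

```text
t 16.98 p [0.581  0.0599 0.1434] jaw -20.43 zax [-0.0056  0.0016 -1.    ] q [-0.627  0.309  0.542  1.674 -0.171  1.211 -0.4  ] F [-12.93   3.44   8.64] M [ 6.800e-01  3.095e+00 -2.000e-03] g 0.348
to axis in tool frame [-0.0012 -0.0125 -0.0226]
```

View pics/g7.png

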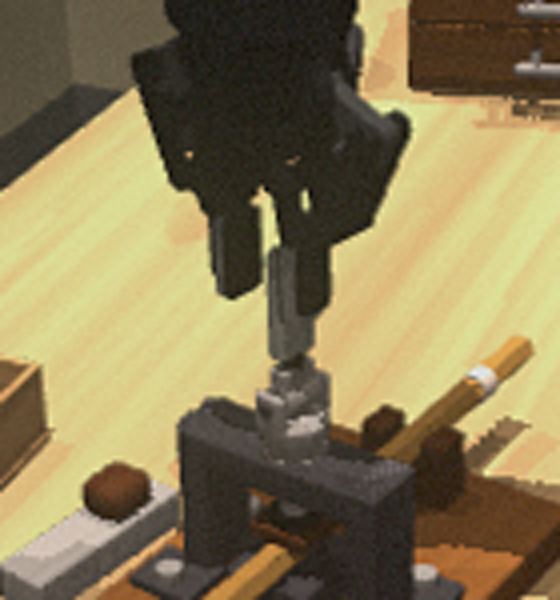

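Request:
move_arm(deltas=[[0,-0.008,0,0,0,0,-0.3],[0,-0.008,0,0,0,0,-0.3],[0,-0.006,0,0,0,0,-0.3],[0,-0.004,0,0,0,0,-0.3],[0,-0.004,0,0,0,0,-0.3],[0,-0.002,0,0,0,0,-0.3]])

```text
clock: 17.77
position: [0.5545, 0.0694, 0.1441]
ee_rot: [0.822, 0.57, 0.001, 0.001]
ft_force: [5.9, -0.3, -2.0]
grip_width: 0.35
```

```bash
python3 st.py; python3 look.py pics/g8.png
```

```text
t 17.77 p [0.5545 0.0694 0.1441] jaw -20.52 zax [ 2.9e-03 -4.0e-04 -1.0e+00] q [-0.671  0.24   0.539  1.747 -0.131  1.188 -0.454] F [ 5.93 -0.28 -1.99] M [-0.446 -1.278 -0.014] g 0.35
to axis in tool frame [-0.0007  0.0158 -0.0219]
```

View pics/g8.png

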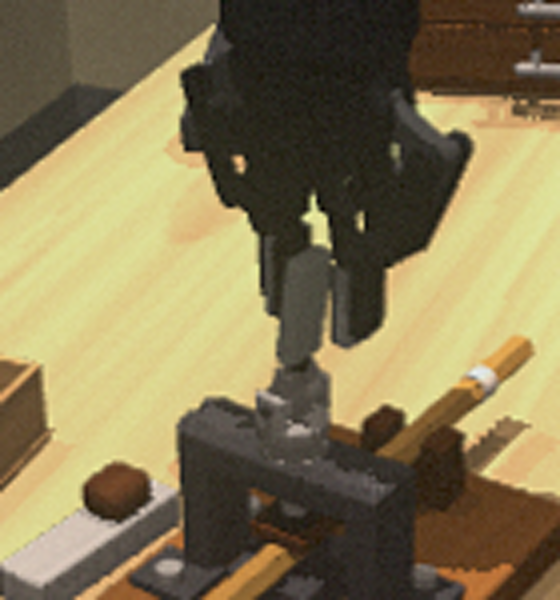

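Request:
move_arm(deltas=[[0,-0.004,0,0,0,0,-0.3],[0,-0.005,0,0,0,0,-0.3],[0,-0.005,0,0,0,0,-0.3],[0,-0.005,0,0,0,0,-0.3],[0,-0.005,0,0,0,0,-0.3],[0,-0.004,0,0,0,0,-0.3]])

```text
clock: 18.58
position: [0.5285, 0.0791, 0.1443]
ee_rot: [0.822, 0.57, 0.001, 0.001]
ft_force: [6.1, -2.4, 0.8]
grip_width: 0.352
```

```bash
python3 st.py; python3 look.py pics/g9.png
```

```text
t 18.57 p [0.5285 0.0791 0.1443] jaw -20.54 zax [ 3.4e-03 -2.0e-04 -1.0e+00] q [-0.709  0.179  0.53   1.808 -0.097  1.177 -0.507] F [ 6.06 -2.36  0.76] M [-0.428 -1.231  0.033] g 0.352
to axis in tool frame [-0.0007  0.0435 -0.0215]
```

View pics/g9.png

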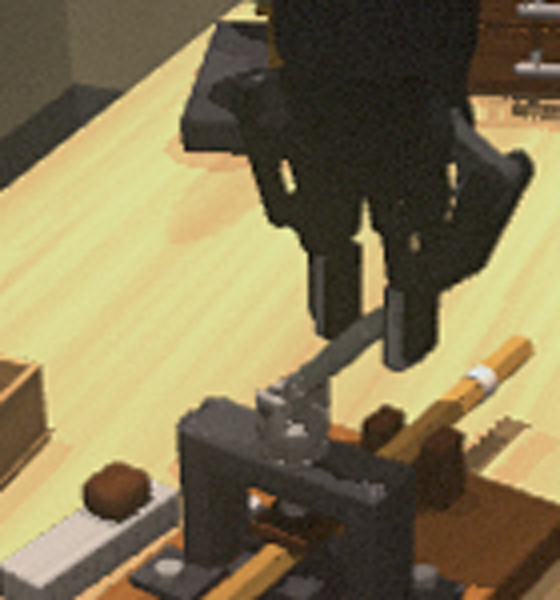

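Request:
move_arm(deltas=[[0,0.003,-0.01,0,0,0,-0.3],[0,0,-0.02,0,0,0,-0.3],[0,0,-0.025,0,0,0,-0.3],[0,-0.009,0,0,0,0,-1],[0,0,0,0,0,0,-1],[0,0,0,0,0,0,-1],[0,0,0,0,0,0,-1]])

```text
clock: 19.5
position: [0.5214, 0.0817, 0.1981]
ee_rot: [0.822, 0.57, -0.0, -0.0]
ft_force: [-0.4, 0.5, 0.4]
grip_width: 0.002
```

```bash
python3 st.py; python3 look.py pics/g10.png
```

```text
t 19.5 p [0.5214 0.0817 0.1981] jaw -20.49 zax [-9.e-04 -3.e-04 -1.e+00] q [-0.727  0.119  0.529  1.75  -0.062  1.29  -0.542] F [-0.4   0.52  0.45] M [-0.062  0.018  0.045] g 0.002
to axis in tool frame [-0.0006  0.0511  0.0321]
```

View pics/g10.png

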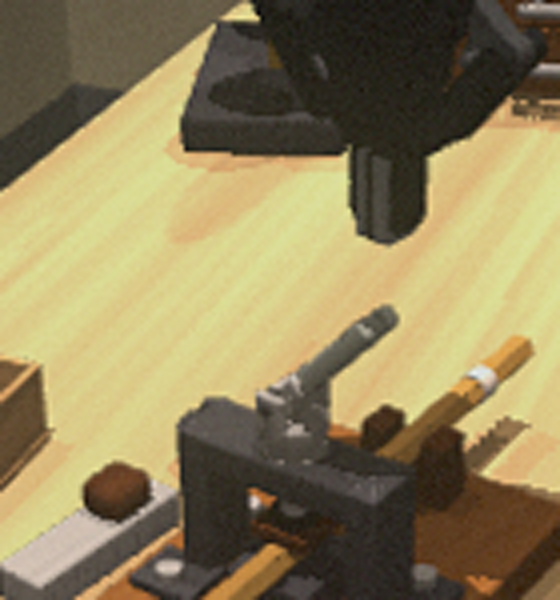

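```bash
cat > lev.py <<'E'
from h import *
f=np.load("last.npz"); W=pts("side",f['d']); ax=np.array([.5695,.064]); u=np.array([-.937,.350]); v=np.array([-.35,-.937])
D=W[...,:2]-ax; s=D@u; t=D@v
m=(f['d']>0)&(abs(t)<.016)&(s>-.03)&(s<.1)&(W[...,2]>.115)
for a in np.arange(-.02,.085,.008):
    k=m&(s>=a)&(s<a+.008); z=W[...,2][k]
    if k.sum(): print(round(a*1e3),k.sum(),'z',z.min().round(3),np.sort(z)[:: max(1,len(z)//6)].round(3), 't',t[k].min().round(3),t[k].max().round(3))
E
python3 lev.py
```

```text
-12 36 z 0.117 [0.117 0.132 0.139 0.31  0.315 0.319] t -0.016 0.013
-4 137 z 0.116 [0.116 0.129 0.141 0.306 0.313 0.317 0.322] t -0.016 0.014
4 272 z 0.116 [0.116 0.125 0.133 0.145 0.303 0.312 0.326] t -0.016 0.015
12 234 z 0.116 [0.116 0.123 0.281 0.295 0.301 0.328] t -0.013 0.01
20 150 z 0.15 [0.15  0.164 0.28  0.288 0.321 0.334] t -0.015 0.006
28 118 z 0.158 [0.158 0.167 0.179 0.279 0.307 0.336 0.343] t -0.016 0.007
36 210 z 0.168 [0.168 0.188 0.275 0.289 0.304 0.334] t -0.016 0.011
44 417 z 0.176 [0.176 0.189 0.259 0.281 0.305 0.322 0.344] t -0.016 0.013
52 264 z 0.227 [0.227 0.239 0.252 0.264 0.282 0.333] t -0.016 0.013
60 437 z 0.234 [0.234 0.249 0.263 0.281 0.292 0.304 0.347] t -0.016 0.015
68 227 z 0.269 [0.269 0.303 0.311 0.32  0.329 0.337 0.349] t -0.016 0.013
76 399 z 0.272 [0.272 0.291 0.319 0.34  0.4   0.405 0.41 ] t -0.016 0.015
84 1356 z 0.276 [0.276 0.344 0.368 0.387 0.424 0.45 ] t -0.016 0.016
```

Request:
move_arm(deltas=[[0,0,0.015,0,0,0,-1],[0,0,0.015,0,0,0,-1],[0,0,0.006,0,0,0,-1],[0,0,0.006,0,0,0,-1],[0,0,0.006,0,0,0,-1],[0,0,0.006,0,0,0,-1],[0,0,0.006,0,0,0,-1]])

```text
clock: 20.42
position: [0.5112, 0.0887, 0.1387]
ee_rot: [0.82, 0.572, -0.007, -0.01]
ft_force: [-65.3, 20.4, 44.5]
grip_width: 0.0
```

```bash
python3 st.py; python3 look.py pics/g11.png
```

```text
t 20.43 p [0.5112 0.0887 0.1387] jaw -20.15 zax [-0.022   0.0083 -0.9997] q [-0.719  0.168  0.519  1.832 -0.103  1.186 -0.516] F [-65.28  20.45  44.46] M [ 4.451 14.758 -0.092] g 0.0
to axis in tool frame [-0.004   0.0623 -0.0288]
```

View pics/g11.png

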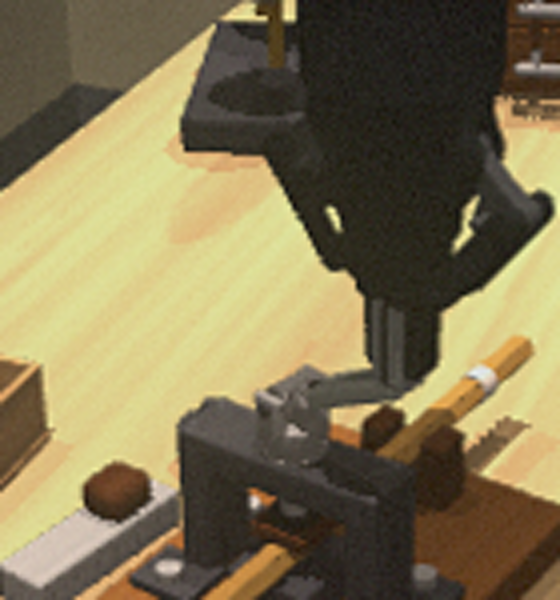

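Request:
move_arm(deltas=[[0,-0.012,-0.003,0,0,0,-1],[0,-0.006,-0.01,0,0,0,-1],[0,0,-0.025,0,0,0,-1],[0,0.01,-0.01,0,0,0,-1],[0,0,0,0,0,0,-1]])

```text
clock: 21.1
position: [0.5154, 0.084, 0.187]
ee_rot: [0.822, 0.57, 0.001, 0.0]
ft_force: [0.0, 0.8, -0.6]
grip_width: 0.003
```

```bash
python3 st.py; python3 look.py pics/g12.png; python3 lev.py
```

```text
t 21.1 p [0.5154 0.084  0.187 ] jaw -20.56 zax [ 1.8e-03  1.0e-04 -1.0e+00] q [-0.736  0.11   0.527  1.781 -0.058  1.263 -0.553] F [ 0.03  0.8  -0.56] M [ 0.002 -0.045  0.078] g 0.003
to axis in tool frame [-0.0007  0.0574  0.0211]
-12 20 z 0.116 [0.116 0.118 0.124 0.132 0.136 0.138 0.139] t -0.016 0.016
-4 100 z 0.116 [0.116 0.125 0.139 0.14  0.141 0.303 0.309] t -0.016 0.015
4 201 z 0.115 [0.115 0.123 0.129 0.142 0.296 0.305 0.314] t -0.016 0.013
12 216 z 0.115 [0.115 0.124 0.277 0.29  0.295 0.302] t -0.012 0.009
20 176 z 0.141 [0.141 0.265 0.281 0.286 0.292 0.321 0.389] t -0.013 0.007
28 154 z 0.145 [0.145 0.155 0.267 0.273 0.308 0.324 0.332] t -0.016 0.009
36 107 z 0.147 [0.147 0.156 0.16  0.267 0.295 0.325 0.33 ] t -0.016 0.007
44 257 z 0.154 [0.154 0.232 0.263 0.282 0.299 0.318 0.331] t -0.016 0.009
52 343 z 0.156 [0.156 0.227 0.252 0.274 0.294 0.313 0.333] t -0.016 0.009
60 330 z 0.159 [0.159 0.168 0.229 0.245 0.266 0.297] t -0.016 0.01
68 444 z 0.221 [0.221 0.24  0.26  0.276 0.284 0.3  ] t -0.016 0.015
76 206 z 0.262 [0.262 0.295 0.304 0.312 0.319 0.329 0.389] t -0.016 0.007
84 426 z 0.26 [0.26  0.28  0.315 0.337 0.389 0.394] t -0.016 0.016
```

View pics/g12.png

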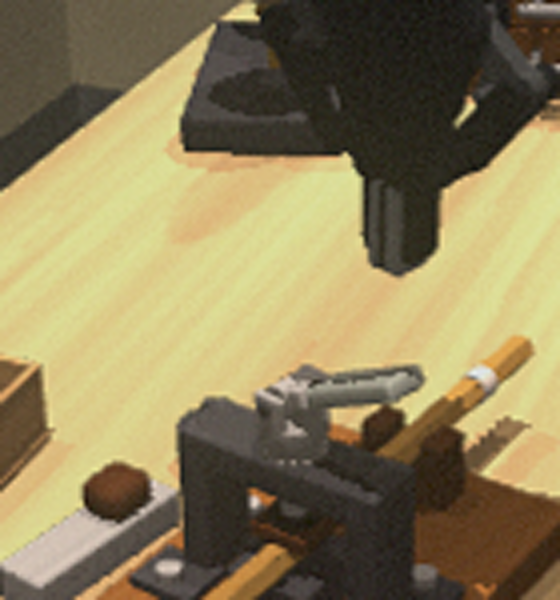

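Request:
move_arm(deltas=[[0,0.016,0,0,0,0,-1],[0,0,0.025,0,0,0,-1],[0,0,0.025,0,0,0,-1],[0,0,0.008,0,0,0,-1],[0,0,0.004,0,0,0,-1],[0,0,0.004,0,0,0,-1]])

```text
clock: 21.9
position: [0.5298, 0.0789, 0.1213]
ee_rot: [0.822, 0.57, 0.0, 0.0]
ft_force: [-1.7, 0.2, 5.6]
grip_width: 0.005
```

```bash
python3 st.py
```

```text
t 21.9 p [0.5298 0.0789 0.1213] jaw -20.5 zax [ 8.e-04  3.e-04 -1.e+00] q [-0.703  0.209  0.531  1.829 -0.117  1.133 -0.49 ] F [-1.67  0.18  5.61] M [ 0.051  0.486 -0.017] g 0.005
to axis in tool frame [-0.001   0.0423 -0.0447]
```

Folding at ~6 N as expected; continue gently.

Request:
move_arm(deltas=[[0,0,0.004,0,0,0,-1],[0,0,0.003,0,0,0,-1],[0,0,0.002,0,0,0,-1]])

```text
clock: 22.28
position: [0.5294, 0.0793, 0.1123]
ee_rot: [0.822, 0.57, 0.0, -0.0]
ft_force: [-3.1, 1.5, 6.0]
grip_width: 0.003
```

```bash
python3 st.py
```

```text
t 22.27 p [0.5294 0.0793 0.1123] jaw -20.47 zax [ 1.e-04  7.e-04 -1.e+00] q [-0.701  0.219  0.529  1.839 -0.123  1.115 -0.485] F [-3.11  1.53  5.99] M [ 0.232  0.928 -0.008] g 0.003
to axis in tool frame [-0.0012  0.0427 -0.0537]
```

Request:
move_arm(deltas=[[0,0,0.002,0,0,0,-1],[0,0,0.0,0,0,0,-1]])

```text
clock: 22.52
position: [0.5293, 0.0792, 0.1101]
ee_rot: [0.822, 0.57, 0.0, -0.0]
ft_force: [-2.5, 1.2, 3.8]
grip_width: 0.003
```

```bash
python3 st.py; python3 look.py pics/g13.png; python3 lev.py
```

```text
t 22.52 p [0.5293 0.0792 0.1101] jaw -20.48 zax [ 1.e-04  6.e-04 -1.e+00] q [-0.7    0.222  0.529  1.842 -0.125  1.111 -0.484] F [-2.47  1.19  3.81] M [0.272 0.634 0.013] g 0.003
to axis in tool frame [-0.0011  0.0427 -0.0559]
-20 20 z 0.219 [0.219 0.222 0.226 0.229 0.229 0.232 0.233] t -0.013 0.007
-12 96 z 0.117 [0.117 0.139 0.217 0.225 0.228 0.231] t -0.016 0.014
-4 179 z 0.116 [0.116 0.138 0.14  0.205 0.217 0.225 0.234] t -0.016 0.016
4 231 z 0.116 [0.116 0.128 0.138 0.195 0.21  0.217 0.252] t -0.016 0.015
12 154 z 0.116 [0.116 0.129 0.137 0.189 0.199 0.238 0.251] t -0.014 0.011
20 79 z 0.129 [0.129 0.137 0.182 0.19  0.196 0.245 0.251] t -0.016 0.001
28 141 z 0.131 [0.131 0.139 0.179 0.192 0.214 0.239 0.251] t -0.016 0.002
36 293 z 0.13 [0.13  0.157 0.181 0.2   0.219 0.235 0.25 ] t -0.016 -0.002
44 221 z 0.129 [0.129 0.141 0.154 0.166 0.183 0.206 0.254] t -0.016 0.01
52 405 z 0.13 [0.13  0.15  0.166 0.188 0.201 0.21  0.257] t -0.016 0.016
60 216 z 0.128 [0.128 0.139 0.216 0.226 0.237 0.248] t -0.016 0.012
68 356 z 0.13 [0.13  0.187 0.225 0.246 0.311 0.317 0.438] t -0.016 0.015
76 1605 z 0.191 [0.191 0.269 0.299 0.35  0.379 0.405 0.438] t -0.016 0.016
84 551 z 0.199 [0.199 0.235 0.331 0.347 0.395 0.43  0.437] t -0.016 0.015
```

View pics/g13.png

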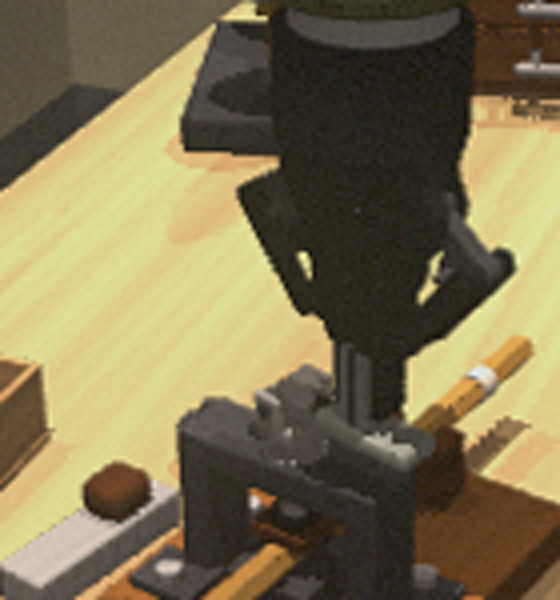

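Request:
move_arm(deltas=[[0,0,0.0015,0,0,0,-1],[0,0,0.0015,0,0,0,-1],[0,0,0,0,0,0,-1]])

```text
clock: 22.95
position: [0.5296, 0.0793, 0.1078]
ee_rot: [0.822, 0.57, 0.001, -0.0]
ft_force: [-7.1, 0.6, 12.5]
grip_width: -0.0
```

```bash
python3 st.py
```

```text
t 22.95 p [0.5296 0.0793 0.1078] jaw -20.48 zax [ 8.e-04  1.e-03 -1.e+00] q [-0.699  0.224  0.529  1.844 -0.127  1.105 -0.482] F [-7.1   0.65 12.52] M [0.218 1.379 0.007] g -0.0
to axis in tool frame [-0.0012  0.0426 -0.0582]
```

Request:
move_arm(deltas=[[0,0,0.001,0,0,0,-1],[0,0,0.001,0,0,0,-1],[0,0,0,0,0,0,-1]])

```text
clock: 23.32
position: [0.5298, 0.0795, 0.1069]
ee_rot: [0.822, 0.57, 0.001, -0.0]
ft_force: [-10.3, 0.1, 25.0]
grip_width: 0.002
```

```bash
python3 st.py
```

```text
t 23.32 p [0.5298 0.0795 0.1069] jaw -20.48 zax [ 0.0012  0.0018 -1.    ] q [-0.699  0.225  0.528  1.845 -0.128  1.103 -0.481] F [-10.29   0.14  24.96] M [ 0.083  2.364 -0.053] g 0.002
to axis in tool frame [-0.0014  0.0424 -0.0591]
```

Stiff stop reached (25 N for 0.9 mm). Lift clear straight up and check.

Request:
move_arm(deltas=[[0,0,-0.008,0,0,0,-1],[0,0,-0.03,0,0,0,-1],[0,0,-0.05,0,0,0,-1],[0,0,-0.05,0,0,0,-1],[-0.02,-0.05,-0.03,0,0,0,-1],[-0.02,-0.05,0,0,0,0,-1],[-0.03,-0.04,0,0,0,0,-1],[-0.03,-0.03,0,0,0,0,-1],[0,0,0,0,0,0,-1]])

```text
clock: 24.45
position: [0.3339, 0.0439, 0.2732]
ee_rot: [0.822, 0.57, 0.002, -0.0]
ft_force: [0.5, 0.1, -0.1]
grip_width: 0.0
```

```bash
python3 st.py; python3 look.py pics/g14.png
python3 - <<'E'
from h import *
p,d=viewer.camera("top"); cv2.imwrite("pics/top1.png",p[:,:,::-1]); np.savez("top1.npz",p=p,d=d)
for n,f in (("side",np.load("last.npz")),("top",np.load("top1.npz"))):
    W=pts(n,f['d']); ax=np.array([.5695,.064]); D=W[...,:2]-ax; r=np.hypot(D[...,0],D[...,1])
    m=(f['d']>0)&(W[...,2]>.118)&(W[...,2]<.15)&(r>.022)&(r<.09)
    Q=D[m]; print(n,m.sum()); 
    if m.sum()<5: continue
    a=np.degrees(np.arctan2(Q[:,1],Q[:,0]))%360; s=r[m]; z=W[...,2][m]
    print(np.median(a),s.max())
    for lo in np.arange(.022,.08,.01):
        k=(s>=lo)&(s<lo+.01)
        if k.sum(): print(lo,k.sum(),'ztop',np.percentile(z[k],90).round(4),'ang',np.median(a[k]).round(1))
f=np.load("top1.npz");W=pts("top",f['d']);m=(W[...,2]>.012)&(f['d']>0)&(W[...,2]<.1)
nl,l,st,ce=cv2.connectedComponentsWithStats(m.astype(np.uint8))
for i in range(1,nl):
    if st[i,4]>60: Q=W[l==i]; print(ce[i].round(),st[i,4],Q.min(0).round(3),Q.max(0).round(3))
E
```

```text
t 24.45 p [0.3339 0.0439 0.2732] jaw -20.53 zax [ 0.0022  0.0026 -1.    ] q [-0.788 -0.435  0.374  2.015  0.153  1.532 -0.809] F [ 0.52  0.06 -0.08] M [ 0.012 -0.034 -0.044] g 0.0
to axis in tool frame [0.1001 0.2133 0.1078]
side 329
154.61808187175015 0.07277801730093848
0.022 57 ztop 0.1374 ang 149.1
0.032 57 ztop 0.1372 ang 151.5
0.042 60 ztop 0.1369 ang 154.2
0.052000000000000005 64 ztop 0.1369 ang 153.8
0.062000000000000006 87 ztop 0.1361 ang 156.9
0.07200000000000001 4 ztop 0.1347 ang 164.3
top 388
161.47345119905003 0.07158210569788113
0.022 74 ztop 0.1388 ang 163.6
0.032 81 ztop 0.1382 ang 162.4
0.042 79 ztop 0.1381 ang 161.5
0.052000000000000005 76 ztop 0.1378 ang 161.1
0.062000000000000006 78 ztop 0.1369 ang 160.8
[268.  71.] 4918 [ 0.757 -0.041  0.012] [0.92  0.199 0.062]
[536.  90.] 1957 [ 0.743 -0.496  0.012] [ 0.872 -0.409  0.035]
[232.  92.] 469 [0.784 0.134 0.013] [0.824 0.173 0.062]
[269.  92.] 457 [0.784 0.06  0.012] [0.823 0.099 0.061]
[307.  91.] 466 [ 0.783 -0.015  0.012] [0.823 0.024 0.061]
[ 87. 122.] 1169 [0.714 0.414 0.012] [0.79  0.484 0.1  ]
[236. 144.] 496 [0.676 0.122 0.013] [0.716 0.164 0.066]
[286. 152.] 787 [ 0.658 -0.003  0.012] [0.709 0.098 0.045]
[336. 160.] 279 [ 0.648 -0.07   0.012] [ 0.684 -0.035  0.043]
[279. 210.] 9754 [ 0.469 -0.143  0.012] [0.668 0.268 0.099]
[210. 264.] 616 [0.439 0.161 0.045] [0.489 0.212 0.055]
[305. 282.] 656 [ 0.404 -0.015  0.031] [0.455 0.038 0.053]
```

View pics/g14.png

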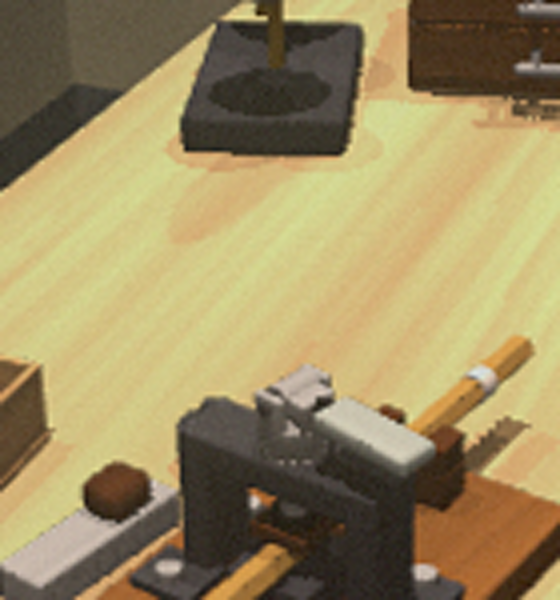

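View pics/top1.png

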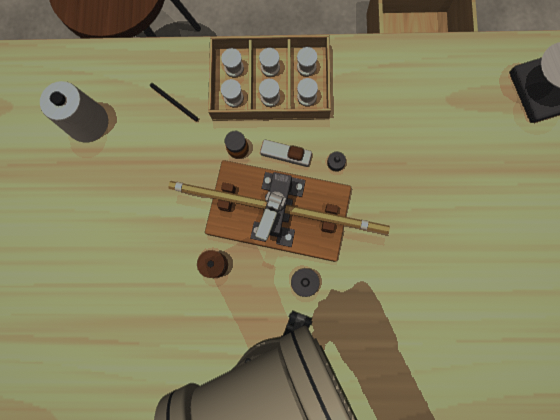

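```bash
python3 -c "
from workcell import manip
print(manip.hand_in())"
```

```text
the job is handed in; nothing more can be done
None
```

The cane blank is clamped and the lever is folded fully home. The job was handed in at about 24.5 s of the 72 s allowed, with the arm clear of the jig.

**Screwing down:** I turned the screw clockwise by about 190° of head turn, in two grips. I stopped when the torque signals averaged about 0.185 N m above free turning, against a target of 0.16 (0.11 to 0.22). The separate estimates did not agree exactly:

| Estimate | Above free turning (N m) |
|---|---|
| Wrist torque while turning (noisy) | 0.22, the top edge of the range |
| Wrist torque while holding still | 0.19 |
| Joint 7 torque while turning | 0.175 |
| From the angle turned after contact | 0.14, about 37 N on the foot |

**Folding:**
- **Fold direction:** a gentle push one way met a hard stop at 13 N, so I folded the lever the other way.
- **Jam:** on the first press down, the shut fingers jammed against the lever's end face. The wrist force reached about 80 N, under the 120 N limit. I backed off and pressed nearer the hinge.
- **Home:** the second press took about 6 N, until the stop held firm at 25 N.

**Last checks:**
- **Lever:** it lies about 2° below level, which matches 1.6 rad. It points 160 to 161° in the top view, as expected from the turn; the side view gave 155°, but it sees only one side of the lever.
- **Loose things:** all five are within about 1 to 2 mm of where they started.
- **Fingertips:** in the images they stood about 26 mm higher than the stated tool point. I set the grasp depth from the images.

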